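# Click the creasing wheel onto its arbor

### The job

Pick up the flanged creasing wheel and slide its hub down over the upright arbor of the setting stand, past the two sprung balls, until it sits down on the arbor's rubber-topped shoulder and both balls have clicked out above the hub. Feel your way: ease it on and stop as soon as it is home, without ramming it down. Then let go of the wheel, leaving the oil bottle, spacer ring, screwdriver and card pad where they are.

Things in the scene. Friction and masses are not known exactly. Their poses are not given: they have to be found in the camera images.
- wheel_center (a point): Aluminium creasing wheel, 0.17 to 0.33 kg, 44 mm tall, lying flange down. Flange 68 mm across, 8 mm thick, at the bottom. Hub: round sleeve 40 mm across, 36 mm tall, standing on the flange: grip it across its sides from above. A 22 mm bore goes right through. This point is on the bore's axis, 22 mm above the underside; z axis along the bore, up. Any yaw is right.
- stand: Setting stand, fixed: dark steel base plate 110 x 110 x 14 mm with a round aluminium boss 50 mm across, from which a steel arbor stands upright. Origin: centre of the plate's underside, at bench height, on the arbor's axis; z up. The wheel pressing on the stand with more than 25 N counts as ramming.
- boss_top (a point): Top of the boss, on the arbor's axis, 30 mm above the bench. The arbor is clamped at another height each time, not measured: its shoulder, topped by a 33 mm rubber cushion that gives 1 mm per 9 N, 2 mm at most, is 44 to 78 mm above the bench. Above: oiled rod, 20 mm thick, last 7 mm tapered to 11 mm at its tip, 66 mm above the shoulder. Balls: 50 mm above it.
- ball_left (a joint): Sprung brass ball, 12 mm, standing 4 mm out of the rod on the stand's +y side. Value: how far it is pressed in, m (0 out, about 0.003 under the hub; noisy). Pushing the wheel over both balls takes 8 to 13 N; it then slides easily, and in its last 7 mm the balls spring out above the hub, tugging it down by up to 9 N. Home is about 55 mm below first touch.
- ball_right (a joint): The same for the second ball, on the stand's -y side.
- oil_bottle: Bystander: white plastic bottle, 48 mm across, 110 mm tall, standing; origin at the centre of its underside.
- spacer: Bystander: plain flat steel spacer ring without hub, 52 mm across, 34 mm hole, 12 mm tall, lying flat; origin at the centre of its underside.
- driver: Bystander: screwdriver with black handle, lying along its x axis; origin near its middle, at bench height.
- card_pad: Bystander: white pad of cards 140 x 90 x 30 mm lying flat; origin at the centre of its underside.
Mind the look-alikes: they are no part of the job. Several things look just like the part that bears wheel_center: the one meant starts farthest to the robot's left.

How it is judged (in metres and radians):
On the way, in this order (a step that is already met when the one before it is completed fails the run):
1. the hub is on the arbor and covers both balls, pressing them in (horizontal distance between wheel_center and stand below 0.006 m and value of joint each of ball_left, ball_right above 0.0012 m), for 0.1 s.
2. the wheel is down and both balls have clicked out above the hub (horizontal distance between wheel_center and stand below 0.004 m and z of wheel_center in the frame of stand below 0.105 m and angle between wheel_center's own z axis and vertical below 0.08 rad and value of joint each of ball_left, ball_right below 0.0008 m), for 0.2 s.
At the end, for the whole second after the job is handed in: The wheel sits on the arbor (its axis within 4 mm of the arbor's, upright within 4.5 degrees, its centre less than 105 mm above the bench), both balls are out again above the hub (pressed in less than 0.8 mm), and the wheel is let go and at rest (all of step 2 and linear speed of wheel below 0.01 m/s and contact force between wheel and the fingers below 0.1 N); the robot touches nothing.
It fails at once if the wheel is rammed: more than 25 N between the wheel and the stand (contact force between wheel and stand above 25 N).
It fails at once if a bystander (oil bottle, spacer ring, screwdriver or card pad) is moved more than 20 mm (distance of any of oil_bottle, spacer, driver, card_pad from where it was at the start of the episode above 0.02 m).
It also fails if it takes over 64 s, if anything falls off the work surface, if the arm or the gripper's body presses on something with over 40 N, if the wrist force passes 120 N, or if a joint passes its speed limit or range.

### The arm

A 6-joint arm with a two-finger parallel gripper is mounted at the origin on the work surface. World frame = base frame: x ahead of the robot, y to its left, z up, the work surface at z = 0. Lengths are in mm, angles in degrees, forces in N, time in s.
With the tool pointing down it reaches from about 300 to 850 mm from the base axis. Payload 4.2 kg.
Tool frame: the origin (TCP) lies midway between the tips of the shut fingers; the grasp point (between the pads) lies 19 mm behind it (env.hold_point_z is the z of the grasp point in the tool frame, in mm); z points along the fingers, y is the direction in which the jaws open and shut (so a half turn about z gives the same grasp; the last joint's range is limited). The gripper opens to 91 mm and grips with 3 to 60 N. Pads are 32 mm wide; open, the fingers measure 118 mm over their backs; the gripper's body (76 mm by 178 mm) begins 60 mm behind the grasp point.
Start: joints at [73.453, 18.312, 89.639, -0, 72.044, -1.146], TCP at [152.707, 554.368, 213.976] pointing down, gripper open.
Joint ranges: [-177.97, 177.97], [-48.28, 115.42], [12.27, 149.76], [-77.06, 257.06], [2.81, 150.46], [-146.56, 146.56]. Speed limits (degrees/s): [147.25, 147.25, 180, 180, 180, 180].

### API

Orientations are given as [roll, pitch, yaw] about the fixed x, y, z axes, in that order (R = Rz(yaw) Ry(pitch) Rx(roll)).
In Python, from workcell import env, grab_frame, camera_params, spotter gives the robot as it stands. The module is installed in compiled form; this text tells all that it offers.
- The arm moves only by the shell command python3 -m jog 'ROWS' [FORCE]. ROWS is text: rows parted by semicolons, each of 7 numbers parted by spaces: the turn, a rotation vector about the world's x, y, z in units of 5 degrees (1.0 is 5 degrees), then the shift along the world's x, y, z in units of 25 mm (1.0 is 25 mm), then the opening, from 0 (shut) to 1 (fully open). A call has 1 to 5 rows; each row is the pose to reach, as a shift and turn from the pose commanded when the call began; what a row does not reach only later rows make up. A row lasts 1/8 s, in which the tool goes at most 62.5 mm and 10.7 degrees, less where a joint would pass 70% of its speed; a pose out of reach is approached as far as the arm can. A call with a gripper value outside its range is refused whole. The fingers move at their own pace and stop on an object; FORCE is the grip in N (left out, the last holds). Time passes only in rows, so rows that repeat a pose let the fingers close. It gives the time, the measured TCP pose, the force and the opening at its end, in the units of the state.
- env.state(): the state, without advancing time (a new reading comes with each control period).
- grab_frame(name): name is "scene" or "top" or "wrist"; returns the picture (400x640x3 uint8, red, green, blue); there is no depth.
- camera_params(name): a dict with "K" (3x3 intrinsics, pixels), "rvec" (rotation vector, rad) and "tvec" (3), from world to camera coordinates, as OpenCV has them. Camera axes: x right, y down, z forward; pixel columns grow to the right and rows downward; lengths in mm; the calibration is good to about 2 mm. A picture is of the moment at which its call begins: read the wrist's pose just before it. camera_params takes no time and is no camera call; for the wrist camera it gives the pose at the moment of the call.
- env.job_done(): hands the job in, once; it reports no verdict.
Trained networks look in the newest picture that a camera, given by its name, has taken for a name from the list of things; names that differ only in an ending like _2 or _b are one class to them, and where a whole thing is asked for, a point or a joint stands for the part that bears it (a point fixed in the world has none). Each returns a list of dicts, best first, with "conf" (0 to 1); they miss things now and then, are a little off and sometimes report something else, mostly with a low value. They report only what shows in the picture. A call takes as long as a camera call. They do not tell look-alikes from the thing itself.
- spotter.look_for(query, camera): "box" ([left, top, width, height] in pixels, round what is visible of it).
- spotter.trace(query, camera): "region" (400x640 bool, what is visible of it) and "box" ([left, top, width, height] in pixels, round what is visible of it).
The state is a dict: "time_s": time; "qpos": joint angles; "qvel": joint speeds; "effort": joint torques, N m; "ee_pos": TCP position; "ee_rot": TCP orientation; "force": force on the tool from outside, world axes, zero at the start; "torque": the same for the moment, N m; "gripper_width": finger opening in mm.
Only numpy, scipy, OpenCV 4.12 (cv2) and the standard library are available. Lean on these libraries where they do the work, as an engineer would, in place of code of your own. Each camera call takes 0.05 s, during which the arm holds its last target. There are 200 camera calls.

## Working session

There is one attempt and no reset: what is moved stays moved. The work goes in short steps, Python scripts to look and compute and a shell command to move; the robot and the scene stay as the last step left them, time stands still between calls to the robot, and variables do not carry over. Pictures are saved under pics/ and viewed, about 8 in all and at most 12, crops included, and the job is handed in when it is done.

```bash
mkdir -p pics; cat > h.py <<'E'
import numpy as np, cv2
from workcell import env, grab_frame, camera_params, spotter
def save(im,n): cv2.imwrite('pics/'+n,im[:,:,::-1])
def ray(c,uv):
    R=cv2.Rodrigues(np.array(c['rvec'],float))[0]; t=np.array(c['tvec'],float).ravel()
    d=R.T@np.linalg.inv(np.array(c['K']))@np.array([uv[0],uv[1],1.]); return -R.T@t,d
def at_z(c,uv,z):
    o,d=ray(c,uv); return o+d*(z-o[2])/d[2]
def proj(c,p):
    return cv2.projectPoints(np.array(p,float).reshape(-1,1,3),np.array(c['rvec'],float),np.array(c['tvec'],float),np.array(c['K'],float),None)[0].reshape(-1,2)
E
python3 - <<'E'
from h import *
a=grab_frame('top');b=grab_frame('scene')
save(a,'top1.png');save(b,'scene1.png')
for cam in('top','scene'):
  c=camera_params(cam)
  for q in('wheel_center','stand','oil_bottle','spacer','driver','card_pad'):
    for r in spotter.look_for(q,cam):
      l,t,w,h=r['box'];print(cam,q,round(r['conf'],2),[round(x) for x in r['box']],at_z(c,(l+w/2,t+h/2),22).round())
print(env.state()['time_s'],env.hold_point_z)
E
```

```text
top wheel_center 0.82 [411, 273, 22, 27] [ 241. -280.   22.]
top wheel_center 0.68 [431, 223, 22, 26] [ 369. -336.   22.]
top wheel_center 0.67 [373, 192, 25, 24] [ 453. -187.   22.]
top stand 0.8 [226, 155, 42, 42] [523. 180.  22.]
top oil_bottle 0.61 [313, 95, 16, 29] [712. -14.  22.]
top spacer 0.65 [377, 102, 14, 18] [ 710. -186.   22.]
top driver 0.74 [177, 160, 15, 64] [477. 345.  22.]
top card_pad 0.6 [426, 156, 37, 55] [ 512. -345.   22.]
scene wheel_center 0.76 [239, 166, 23, 24] [ 245. -277.   22.]
scene wheel_center 0.74 [205, 188, 26, 26] [ 376. -330.   22.]
scene wheel_center 0.59 [247, 212, 26, 22] [ 465. -189.   22.]
scene stand 0.56 [384, 208, 56, 65] [491. 184.  22.]
scene oil_bottle 0.7 [299, 257, 26, 57] [678. -20.  22.]
scene oil_bottle 0.48 [386, 206, 54, 68] [490. 187.  22.]
scene oil_bottle 0.29 [216, 289, 27, 20] [ 741. -177.   22.]
scene spacer 0.74 [217, 289, 25, 21] [ 742. -178.   22.]
scene driver 0.96 [476, 220, 13, 59] [505. 342.  22.]
scene card_pad 0.94 [163, 212, 57, 40] [ 524. -346.   22.]
0.7 -18.8
```

View pics/top1.png

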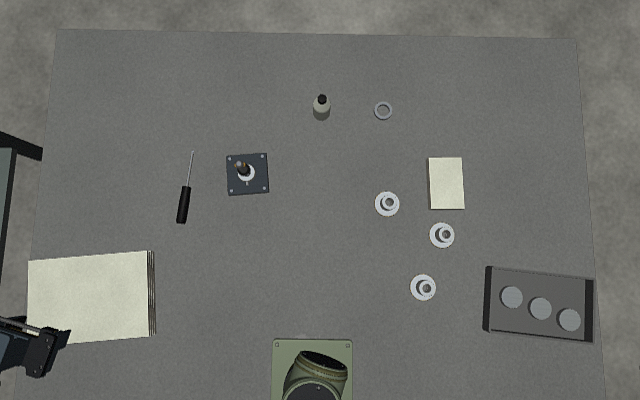

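View pics/scene1.png

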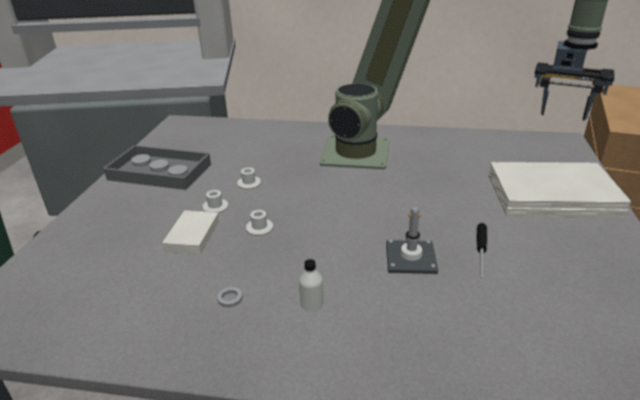

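The pictures agree with the networks. Wheel candidates in the top view are (387,204), (442,235) and (423,288), and the ring at (383,110) is the hubless spacer. Robot's left is +y, which is image left, so the one meant is at (387,204), about (455,-188). The stand is at (247,174), about (522,180). I'll move towards the wheel and check it with the wrist camera.

```bash
python3 -m jog '0 0 0 0.94 -2.3 0.3 1; 0 0 0 1.9 -4.6 0.6 1; 0 0 0 2.8 -6.9 0.9 1; 0 0 0 3.7 -9.2 1.2 1; 0 0 0 4.6 -11.5 1.5 1'; python3 -m jog '0 0 0 0.94 -2.3 0 1; 0 0 0 1.9 -4.6 0 1; 0 0 0 2.8 -6.9 0 1; 0 0 0 3.7 -9.2 0 1; 0 0 0 4.6 -11.5 0 1'
```

```text
time_s: 1.32
ee_pos: [268.1, 265.1, 252.0]
ee_rot: [179.9, 0.1, 164.7]
force: [1.5, -0.4, 0.3]
gripper_width: 91.5
time_s: 1.95
ee_pos: [383.2, -22.7, 251.9]
ee_rot: [180.0, 0.1, 164.6]
force: [1.8, 1.5, 0.6]
gripper_width: 91.1
```

```bash
python3 -c "
from h import *
print(env.state())
c=camera_params('wrist');p=env.state()['ee_pos'];print(ray(c,(320,200)))"
```

```text
{'time_s': 1.95, 'qpos': array([-5.12613239e+00, -8.62375658e-01,  1.07632592e+02,  2.93538264e-02,
        7.31311016e+01, -7.97074754e+01]), 'qvel': array([-70.12199946,  17.48218581, -16.66387358,   0.18841909,
        -1.36029951, -69.6091431 ]), 'effort': array([  5.1318714 , -25.74152827, -21.61395013,  -0.25186094,
         0.42543096,   0.98966226]), 'ee_pos': array([383.17259163, -22.66199763, 251.92454136]), 'ee_rot': array([1.79954715e+02, 9.20700724e-02, 1.64572813e+02]), 'force': array([1.75570366, 1.45013903, 0.62783201]), 'torque': array([ 0.06932024, -0.05649118,  0.0282974 ]), 'gripper_width': 91.10513458041038}
(array([319.97237989,  -5.38836293, 422.94039491]), array([ 0.2172153 , -0.08380033, -0.97281391]))
```

```bash
python3 -m jog '0 0 0 0.8 -2.1 0 1; 0 0 0 1.6 -4.2 0 1; 0 0 0 2.8 -6.6 0 1;0 0 0 2.8 -6.6 0 1;0 0 0 2.8 -6.6 0 1'; python3 - <<'E'
from h import *
s=env.state();print(s['ee_pos'],s['force'])
c=camera_params('wrist');a=grab_frame('wrist');save(a,'w1.png')
for r in spotter.trace('wheel_center','wrist'):
  g=r['region'];m=cv2.moments(g.astype(np.uint8),True);uv=(m['m10']/m['m00'],m['m01']/m['m00'])
  print(r['conf'],r['box'],uv,at_z(c,uv,20),at_z(c,uv,8))
g=cv2.cvtColor(a,cv2.COLOR_RGB2GRAY)
print(proj(c,[[455,-188,44],[455,-188,0],s['ee_pos']]))
E
```

```text
time_s: 2.58
ee_pos: [452.3, -185.4, 251.2]
ee_rot: [180.0, -0.1, 164.6]
force: [0.2, 0.6, -0.7]
gripper_width: 91.2
[ 452.31813668 -185.43227198  251.1583329 ] [ 0.24618504  0.55292312 -0.73030418]
0.62 [150.2, 113.7, 61.7, 61.0] (180.19209431345354, 143.3120665742025) [ 374.37776548 -335.07198022   20.        ] [ 373.92394387 -340.04772875    8.        ]
0.62 [149.1, 0.0, 68.8, 39.6] (183.1792270531401, 16.401932367149758) [ 253.96879379 -285.66380894   20.        ] [ 249.92360022 -289.1658872     8.        ]
0.59 [292.8, 150.9, 58.7, 55.6] (321.95177361498605, 176.68752491032285) [ 452.56697692 -193.08972229   20.        ] [ 454.44526178 -193.83064435    8.        ]
[[326.74566376 181.29870396]
 [326.8979931  174.73544351]
 [328.52221181 247.53325305]]
```

View pics/w1.png

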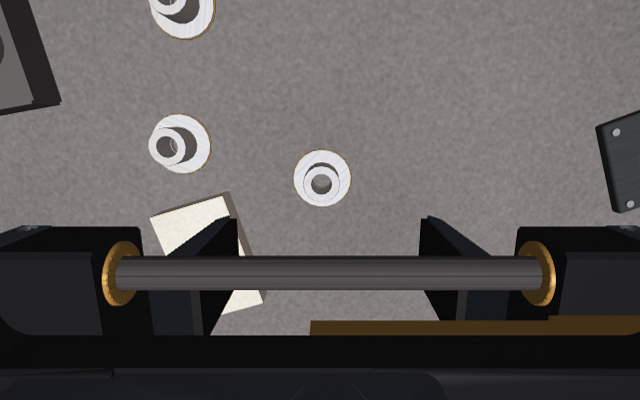

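The wrist view shows the chosen wheel at (322,178), with its hub top at about (322,184). The look-alikes are at (180,143) and (183,16), so the choice is confirmed. Next I'll refine the bore position and the stand axis.

```bash
python3 - <<'E'
from h import *
c=camera_params('wrist');a=grab_frame('wrist')
s=env.state();print(s['ee_pos'])
for uv,z in(((321.5,183.5),44),((322,178),8)): print(at_z(c,uv,z))
import math
P=lambda r,z,x,y:proj(c,[[x+r*math.cos(t),y+r*math.sin(t),z] for t in np.linspace(0,6.283,60)])
x,y=at_z(c,(322,178),8)[:2]
b=cv2.resize(a[130:230,270:370],None,fx=5,fy=5,interpolation=cv2.INTER_CUBIC).copy()
for r,z,col in((34,8,(255,0,0)),(20,44,(0,255,0)),(11,44,(0,0,255))):
  cv2.polylines(b,[((P(r,z,x,y)-[269.5,129.5])*5).astype(np.int32)],True,col)
ct=camera_params('top');t=grab_frame('top');cs=camera_params('scene');u=grab_frame('scene')
b2=cv2.resize(t[140:210,212:282],None,fx=4,fy=4,interpolation=cv2.INTER_CUBIC)
b3=cv2.resize(u[200:280,375:450],None,fx=4,fy=4,interpolation=cv2.INTER_CUBIC)
o=np.zeros((500,800,3),np.uint8);o[:,:500]=b;o[:240,500:780]=b2[20:260];o[250:500,500:800]=b3[10:260];save(o,'m1.png')
E
```

```text
[ 452.18105538 -184.33748734  251.71247315]
[ 455.83606174 -193.21748201   44.        ]
[ 456.00221822 -193.34942242    8.        ]
```

View pics/m1.png

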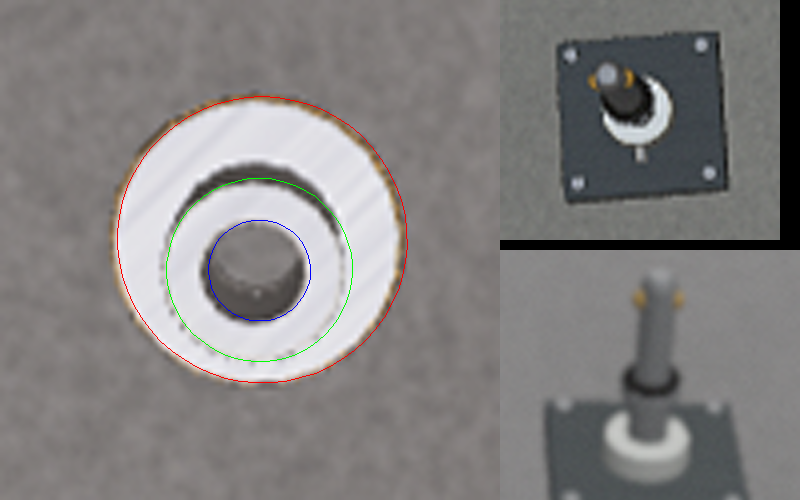

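The model circles fit: the wheel is at about (455.5,-194). In the crops the arbor stands on the plate with a dark rubber shoulder and brass balls on either side near the tip. Descending to TCP z ≈ 14.

```bash
python3 -m jog '0 0 0 0.11 -0.34 -2.3 1; 0 0 0 0.11 -0.34 -4.6 1; 0 0 0 0.11 -0.34 -6.9 1; 0 0 0 0.11 -0.34 -8.6 1; 0 0 0 0.11 -0.34 -9.45 1' 25; python3 -m jog '0 0 0 0 0 0 0;0 0 0 0 0 0 0;0 0 0 0 0 0 0;0 0 0 0 0 0 0;0 0 0 0 0 0 0' 25;python3 -m jog '0 0 0 0 0 0 0;0 0 0 0 0 0 0;0 0 0 0 0 0 0;0 0 0 0 0 0 0;0 0 0 0 0 0 0' 35
```

```text
time_s: 3.45
ee_pos: [454.1, -192.7, 13.4]
ee_rot: [180.0, -0.2, 164.7]
force: [0.4, -0.0, 0.5]
gripper_width: 91.1
time_s: 4.08
ee_pos: [455.7, -194.3, 15.7]
ee_rot: [-180.0, 0.1, 164.6]
force: [0.7, -0.3, 0.3]
gripper_width: 44.2
time_s: 4.7
ee_pos: [455.6, -194.3, 15.6]
ee_rot: [-180.0, 0.0, 164.6]
force: [0.6, -0.1, 5.9]
gripper_width: 39.7
```

```bash
python3 -m jog '0 0 0 0 0 0.4 0;0 0 0 0 0 2.2 0;0 0 0 0 0 4.4 0;0 0 0 0 0 6.6 0;0 0 0 0 0 8 0';python3 -m jog '0 0 0 0.7 2.2 0 0;0 0 0 1.4 4.4 0 0;0 0 0 2.1 6.6 0 0;0 0 0 2.8 8.8 0 0;0 0 0 3.5 11 0 0' ; python3 - <<'E'
from h import *
ct=camera_params('top');cs=camera_params('scene')
f=lambda u,v:(212+(u-500)/4-.4,145+v/4-.4)
g=lambda u,v:(375+(u-500)/4-.4,202.5+(v-250)/4-.4)
q=[at_z(ct,f(*p),14) for p in((557,43),(719,33),(728,189),(568,202))];print(np.round(q,1),np.mean(q,0))
print('boss',at_z(ct,f(637,108),30))
o,d=ray(ct,f(607,73));o2,d2=ray(cs,g(659,271))
A=np.c_[d,-d2];k=np.linalg.lstsq(A,o2-o,rcond=None)[0];print('tip',o+d*k[0],o2+d2*k[1])
E
```

```text
time_s: 5.32
ee_pos: [455.7, -194.2, 217.9]
ee_rot: [-180.0, 0.2, 164.6]
force: [-0.7, -0.5, -3.4]
gripper_width: 39.1
time_s: 5.95
ee_pos: [542.8, 82.7, 214.9]
ee_rot: [-180.0, -0.0, 164.6]
force: [1.1, 0.1, -3.1]
gripper_width: 39.4
[[579.9 242.8  14. ]
 [588.7 133.4  14. ]
 [481.6 123.8  14. ]
 [471.1 230.3  14. ]] [530.31524869 182.56879841  14.        ]
boss [532.58278766 184.07567779  30.        ]
tip [531.38113898 183.95907614 138.64456595] [531.53341853 181.93114147 138.28634999]
```

```bash
python3 -m jog '0 0 0 0.8 1.5 0 0;0 0 0 1.8 3 0 0;0 0 0 1.8 3 0 0;0 0 0 1.8 3 0 0;0 0 0 1.8 3 0 0'; python3 - <<'E'
from h import *
s=env.state();print(s['ee_pos'],s['ee_rot'])
c=camera_params('wrist');a=grab_frame('wrist');save(a,'w2.png')
print(proj(c,[[531.5,183,138],[531.5,183,30],s['ee_pos']]))
np.save('w2.npy',a);np.save('w2c.npy',c)
E
```

```text
time_s: 6.58
ee_pos: [587.3, 154.8, 215.2]
ee_rot: [-180.0, -0.0, 164.5]
force: [0.6, -0.7, -2.7]
gripper_width: 39.3
[587.26213099 154.84547006 215.17855438] [-1.79967771e+02 -4.09042376e-02  1.64544686e+02]
[[346.76355124 121.53242921]
 [341.31708664 119.74918153]
 [328.55655754 247.51174883]]
```

View pics/w2.png

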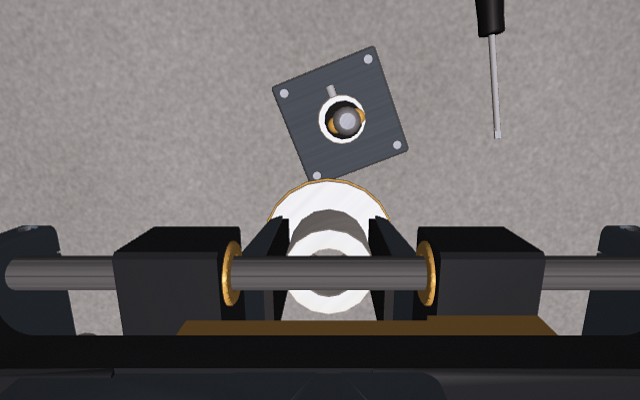

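The arbor tip shows at (347,121), less than 1 px from the predicted position. The wheel is held in the jaws with its flange arc topping out near (329,180). Next I'll fit both in this same image.

```bash
python3 - <<'E'
from h import *
a=np.load('w2.npy');c=np.load('w2c.npy',allow_pickle=True).item()
T=np.array([587.26,154.85,215.18])
def circ(x,y,r,z): 
  t=np.linspace(0,2*np.pi,90);return proj(c,np.c_[x+r*np.cos(t),y+r*np.sin(t),0*t+z])
# red flange top, hub top green at TCP xy; arbor tip
S=4;u0,v0=260,95
b=cv2.resize(a[v0:v0+125,u0:u0+140],None,fx=S,fy=S,interpolation=cv2.INTER_CUBIC).copy()
D=lambda p,col:cv2.polylines(b,[((p-[u0-.5,v0-.5])*S).astype(np.int32)],True,col)
D(circ(T[0],T[1],34,T[2]-7.6),(255,0,0));D(circ(T[0],T[1],34,T[2]-15.6),(255,0,255));D(circ(T[0],T[1],20,T[2]+28.4),(0,255,0))
for z,r,col in((138,5.5,(0,0,255)),(131,10,(0,255,255)),(30,25,(255,0,0))): D(circ(531.5,183,r,z),col)
save(b,'m2.png')
E
```

```text
(no output)
```

View pics/m2.png

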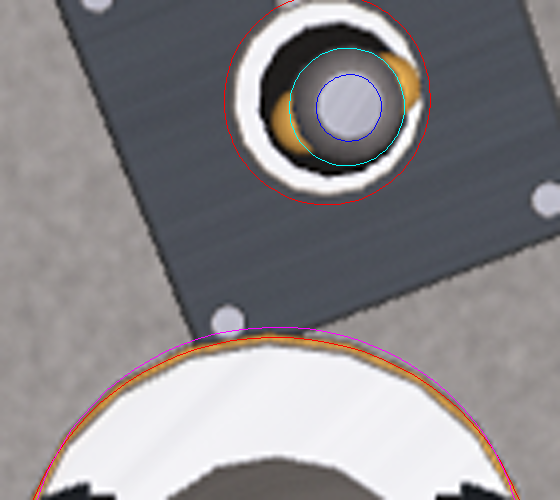

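Everything fits to within about 1 mm. The arbor is at (531.5,183) with its tip near z 138, and the wheel sits about 0.6 mm back in the jaws. Shifting over the arbor and lowering to just above the tip.

```bash
python3 -m jog '0 0 0 -1.2 0.6 0 0;0 0 0 -2.26 1.13 0 0;0 0 0 -2.26 1.13 0 0;0 0 0 -2.26 1.13 -1 0;0 0 0 -2.26 1.13 -2 0' 45;  python3 -m jog '0 0 0 0 0 -0.1 0;0 0 0 0 0 -0.1 0;0 0 0 0 0 -0.1 0'; python3 -m jog '0 0 0 0 0 -0.1 0;0 0 0 0 0 -0.2 0;0 0 0 0 0 -0.3 0;0 0 0 0 0 -0.3 0'
```

```text
time_s: 7.25
ee_pos: [532.4, 183.4, 165.3]
ee_rot: [179.9, 0.1, 164.6]
force: [1.0, 1.0, -3.1]
gripper_width: 39.5
time_s: 7.62
ee_pos: [532.4, 184.2, 164.0]
ee_rot: [179.9, 0.1, 164.6]
force: [0.4, 0.0, -2.3]
gripper_width: 39.3
time_s: 8.12
ee_pos: [531.2, 184.1, 154.9]
ee_rot: [-180.0, -0.0, 164.6]
force: [-0.0, -0.6, -2.7]
gripper_width: 39.3
```

```bash
python3 -m jog '0 0 0 0 0 -0.1 0;0 0 0 0 0 -0.2 0;0 0 0 0 0 -0.2 0'; python3 -m jog '0 0 0 0 0 -0.1 0;0 0 0 0 0 -0.15 0;0 0 0 0 0 -0.15 0'
```

```text
time_s: 8.5
ee_pos: [531.3, 184.0, 149.9]
ee_rot: [-180.0, -0.0, 164.6]
force: [0.3, 0.0, -2.3]
gripper_width: 39.4
time_s: 8.88
ee_pos: [531.4, 184.1, 146.4]
ee_rot: [-180.0, -0.0, 164.6]
force: [-0.6, -0.6, -2.2]
gripper_width: 39.1
```

```bash
python3 -m jog '0 0 0 0 0 -0.06 0;0 0 0 0 0 -0.1 0;0 0 0 0 0 -0.1 0'; python3 -m jog '0 0 0 0 0 -0.06 0;0 0 0 0 0 -0.1 0;0 0 0 0 0 -0.1 0'
```

```text
time_s: 9.25
ee_pos: [531.3, 184.1, 143.9]
ee_rot: [-180.0, -0.0, 164.6]
force: [0.3, -0.5, -2.0]
gripper_width: 39.0
time_s: 9.62
ee_pos: [531.4, 184.1, 141.3]
ee_rot: [-180.0, -0.0, 164.6]
force: [0.3, -0.8, -3.2]
gripper_width: 39.0
```

```bash
for i in 1; do python3 -m jog '0 0 0 0 0 -0.04 0;0 0 0 0 0 -0.08 0;0 0 0 0 0 -0.08 0'; done; python3 -m jog '0 0 0 0 0 -0.04 0;0 0 0 0 0 -0.08 0;0 0 0 0 0 -0.08 0'; python3 -m jog '0 0 0 0 0 -0.04 0;0 0 0 0 0 -0.08 0;0 0 0 0 0 -0.08 0'
```

```text
time_s: 10.0
ee_pos: [531.6, 184.0, 140.1]
ee_rot: [180.0, 0.0, 164.6]
force: [-1.1, -1.6, 2.1]
gripper_width: 39.1
time_s: 10.38
ee_pos: [531.7, 184.1, 139.0]
ee_rot: [180.0, 0.1, 164.6]
force: [-2.8, -2.2, 7.9]
gripper_width: 39.0
time_s: 10.75
ee_pos: [531.4, 184.1, 135.5]
ee_rot: [180.0, 0.0, 164.6]
force: [-0.4, -0.3, -0.6]
gripper_width: 38.9
```

First touch was at TCP z ≈ 141, the force peaked at about 11 N, and the wheel is now past both balls and sliding freely. I expect home at about z 86.

```bash
python3 -m jog '0 0 0 0 0 -0.2 0;0 0 0 0 0 -0.4 0;0 0 0 0 0 -0.6 0;0 0 0 0 0 -0.8 0;0 0 0 0 0 -0.8 0'; python3 -m jog '0 0 0 0 0 -0.15 0;0 0 0 0 0 -0.3 0;0 0 0 0 0 -0.45 0;0 0 0 0 0 -0.6 0;0 0 0 0 0 -0.6 0'
```

```text
time_s: 11.38
ee_pos: [531.0, 184.0, 114.1]
ee_rot: [-180.0, -0.1, 164.6]
force: [0.3, -0.9, -6.0]
gripper_width: 38.9
time_s: 12.0
ee_pos: [531.2, 184.1, 99.5]
ee_rot: [-180.0, -0.0, 164.6]
force: [-1.6, -0.2, -4.8]
gripper_width: 39.0
```

```bash
python3 -m jog '0 0 0 0 0 -0.08 0;0 0 0 0 0 -0.16 0;0 0 0 0 0 -0.16 0';python3 -m jog '0 0 0 0 0 -0.04 0;0 0 0 0 0 -0.08 0;0 0 0 0 0 -0.08 0';python3 -m jog '0 0 0 0 0 -0.04 0;0 0 0 0 0 -0.08 0;0 0 0 0 0 -0.08 0'
```

```text
time_s: 12.38
ee_pos: [531.3, 184.1, 96.0]
ee_rot: [-180.0, -0.0, 164.6]
force: [-1.9, -1.6, -3.8]
gripper_width: 38.8
time_s: 12.75
ee_pos: [531.3, 184.1, 94.3]
ee_rot: [-180.0, -0.0, 164.6]
force: [-1.2, -1.5, -2.1]
gripper_width: 39.6
time_s: 13.12
ee_pos: [531.3, 184.1, 91.8]
ee_rot: [-180.0, -0.0, 164.6]
force: [-1.2, -1.2, -5.8]
gripper_width: 39.4
```

```bash
for i in 1; do python3 -m jog '0 0 0 0 0 -0.03 0;0 0 0 0 0 -0.06 0;0 0 0 0 0 -0.06 0'; done;python3 -m jog '0 0 0 0 0 -0.03 0;0 0 0 0 0 -0.06 0;0 0 0 0 0 -0.06 0';python3 -m jog '0 0 0 0 0 -0.04 0;0 0 0 0 0 -0.04 0'
```

```text
time_s: 13.5
ee_pos: [531.3, 184.1, 90.4]
ee_rot: [-180.0, -0.0, 164.6]
force: [-0.5, -0.7, -7.5]
gripper_width: 39.1
time_s: 13.88
ee_pos: [531.3, 184.1, 88.9]
ee_rot: [-180.0, -0.0, 164.6]
force: [-0.4, -0.5, -10.8]
gripper_width: 39.1
time_s: 14.12
ee_pos: [531.3, 184.0, 88.2]
ee_rot: [-180.0, -0.0, 164.6]
force: [-2.1, -1.3, -9.1]
gripper_width: 39.5
```

```bash
python3 -m jog '0 0 0 0 0 -0.04 0;0 0 0 0 0 -0.04 0';python3 -m jog '0 0 0 0 0 -0.03 0;0 0 0 0 0 -0.03 0'
```

```text
time_s: 14.38
ee_pos: [531.4, 184.0, 87.8]
ee_rot: [-180.0, 0.0, 164.6]
force: [-3.2, -1.5, -5.3]
gripper_width: 39.4
time_s: 14.62
ee_pos: [531.4, 184.1, 87.2]
ee_rot: [180.0, 0.0, 164.6]
force: [-3.6, -2.3, -2.4]
gripper_width: 39.3
```

```bash
python3 -m jog '0 0 0 0 0 -0.03 0;0 0 0 0 0 -0.03 0'
```

```text
time_s: 14.88
ee_pos: [531.4, 184.1, 86.1]
ee_rot: [180.0, -0.0, 164.6]
force: [-3.0, -1.8, -2.4]
gripper_width: 39.2
```

```bash
python3 -m jog '0 0 0 0 0 -0.02 0;0 0 0 0 0 -0.02 0'; python3 -m jog '0 0 0 0 0 -0.02 0;0 0 0 0 0 -0.02 0'
```

```text
time_s: 15.12
ee_pos: [531.4, 184.1, 85.6]
ee_rot: [180.0, -0.0, 164.6]
force: [-5.0, -2.2, 0.8]
gripper_width: 39.0
time_s: 15.38
ee_pos: [531.4, 184.1, 85.4]
ee_rot: [180.0, 0.0, 164.6]
force: [-4.3, -2.1, 1.1]
gripper_width: 39.5
```

```bash
python3 -m jog '0 0 0 0 0 -0.02 0;0 0 0 0 0 -0.02 0;0 0 0 0 0 -0.02 0'; python3 - <<'E'
from h import *
s=env.state();print(s['ee_pos'],s['force'])
u=grab_frame('scene');cs=camera_params('scene');t=grab_frame('top')
p=proj(cs,[[531.5,183,110]])[0].astype(int);print(p)
c=proj(camera_params('top'),[[531.5,183,110]])[0].astype(int)
f=lambda i,p:cv2.resize(i[p[1]-40:p[1]+40,p[0]-40:p[0]+40],(400,400),interpolation=cv2.INTER_CUBIC)
save(np.hstack([f(u,p),f(t,c)]),'h1.png')
E
```

```text
time_s: 15.75
ee_pos: [531.4, 184.1, 85.2]
ee_rot: [180.0, 0.0, 164.6]
force: [-5.5, -3.4, 3.7]
gripper_width: 39.5
[531.42866888 184.12019802  85.1695158 ] [-5.45050709 -3.35265232  3.70096573]
[413 218]
```

View pics/h1.png

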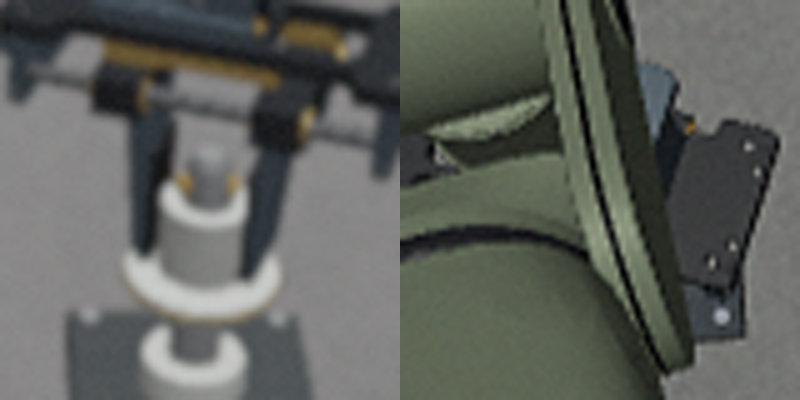

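The scene crop shows the hub seated with both brass balls out above it, at crop (185,182) and (233,182). The contact force rises like the cushion, by about 6 N. The wheel is home, so I'll release and rise.

```bash
python3 -m jog '0 0 0 0 0 0 1;0 0 0 0 0 0 1;0 0 0 0 0 0 1;0 0 0 0 0 0 1;0 0 0 0 0 0 1';  python3 -m jog '0 0 0 0 0 1 1;0 0 0 0 0 2.5 1;0 0 0 0 0 4.5 1;0 0 0 0 0 6 1;0 0 0 0 0 6 1'; python3 -m jog '0 0 0 2 -1 0 1;0 0 0 3 -1.5 0 1;0 0 0 3 -1.5 0 1;0 0 0 3 -1.5 0 1;0 0 0 3 -1.5 0 1'; python3 - <<'E'
from h import *
u=grab_frame('scene');w=grab_frame('wrist');cs=camera_params('scene');cw=camera_params('wrist')
f=lambda i,p:cv2.resize(i[p[1]-40:p[1]+40,p[0]-40:p[0]+40],(400,400),interpolation=cv2.INTER_CUBIC)
p=proj(cs,[[531.5,183,110]])[0].astype(int)
q=proj(cw,[[531.5,183,110]])[0].astype(int);print(q)
save(np.hstack([f(u,p),f(w,q)]),'h2.png');print(env.state()['force'])
E
```

```text
time_s: 16.48
ee_pos: [531.6, 184.2, 84.5]
ee_rot: [180.0, 0.0, 164.6]
force: [-0.9, 0.1, -0.7]
gripper_width: 86.3
time_s: 17.1
ee_pos: [533.2, 184.7, 237.9]
ee_rot: [179.8, 0.4, 164.6]
force: [0.8, 0.8, -0.4]
gripper_width: 91.6
time_s: 17.73
ee_pos: [605.4, 147.2, 234.3]
ee_rot: [-180.0, -0.1, 164.6]
force: [-0.3, 0.6, 0.5]
gripper_width: 91.2
[347  94]
[-0.47214586 -0.18044057  0.18281636]
```

View pics/h2.png

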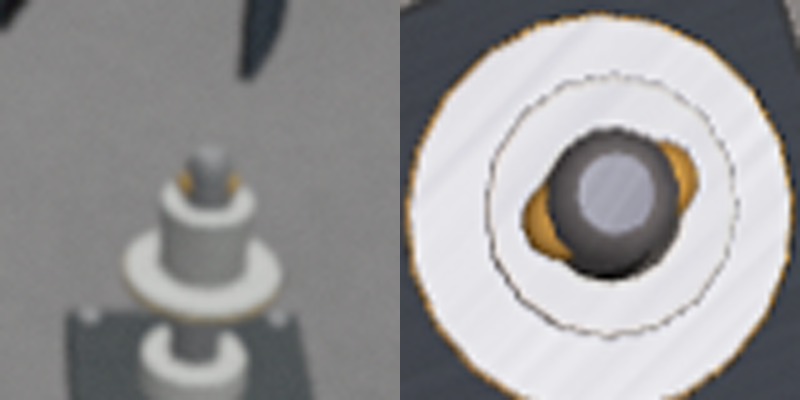

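```bash
python3 -c "
from h import *
env.job_done();print(env.state()['time_s'])"
```

```text
the job is handed in; nothing more can be done
the job is handed in; nothing more can be done
```

The wheel meant (farthest to the robot's left) is on the arbor, seated on the shoulder and let go, and the job was handed in at about 18 s of the 64 s allowed.

- **Fitting:** The hub touched the balls at TCP z ≈ 141 mm. Passing them took about 11 N, then it slid freely, with a downward tug near the end.
- **Stopping:** I stopped when the cushion began to push back, at roughly 6 N and TCP z ≈ 85 mm. That is about 56 mm below first touch, as expected.
- **Last checks:** After letting go and moving clear, the pictures show the wheel level and centred. Both balls stand out about 4 mm above the hub, and the gripper is open with about zero force.
- **Not measured directly:** I judged the ball positions from pictures and forces, not from the joint values. While pressing home there was a sideways force of about 6 N, which disappeared on release.
- **Bystanders:** I did not re-measure the bystanders at the end. The arm's path stayed clear of all of them.

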